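# Run the loose wing nut down on the slicing guide

## Task

On the slicing guide one of the two wing nuts has been left unscrewed and stands higher than the other: push its wings round clockwise with repeated fingertip strokes until it is fully down, snug on the fence. Only push the wings, never pinch them between the fingers; do not unscrew the nut that is already snug, and leave the bowl, spoon, timer, shaker and tumbler where they are.

Things in the scene. Friction and masses are not known exactly. Their poses are not given: they have to be found in the camera images.
- guide: bread-slicing guide, fixed to the worktop: wooden board 200 x 360 mm, top at z = 20 mm, with a wooden fence on it. Origin on the worktop under the board; x axis away from the robot across the 200 mm, y to the left along the 360 mm, z up; yaw within 0.3 rad. Upright studs at its x = -10, y = +120 and -120 mm each carry a steel wing nut; which one is loose varies.
- fence (a point): middle of the L-shaped fence, on top of its foot, half-way between the studs (guide frame x = -10, y = 0, z = 28 mm). The fence is 340 mm long along y: a flat foot 30 mm to the near side and 38 mm to the far side of this point, then, beyond the nuts, an upright wall 6 mm thick whose top is 44 mm above this point.
- nut_loose (a joint): the loose wing nut: angle still to be turned, rad. 0 = hard down on the fence foot (a solid stop); grows as the nut is unscrewed (counter-clockwise from above). Starts 7 to 11.5 rad up; 6 mm of height per turn. It turns with about 0.03 N m of friction and stays where it is left.
- push_loose: pushing flanks of the loose nut's two wings (pressed to screw it down, clockwise from above). Origin on its axis at its underside, z = 28 mm when seated. Wings lie along +x and -x: pushing flanks are the +y side of the +x wing and the -y side of the -x wing. Wings reach 36 mm from the axis, are 6 mm thick, 2 to 25.5 mm above the origin; hub 21 mm across; stud top at world z = 52 mm.
- back_loose: trailing flanks of the same two wings (the opposite sides); same origin and axes as push_loose. Pressing on pushing and trailing flanks at once means that the nut is being pinched.
- nut_snug (a joint): the other, identical wing nut, already hard down: 0 = as it must stay; grows if it is unscrewed. Stiff (0.6 N m).
- push_snug: pushing flanks of the snug nut's wings, shaped like push_loose; origin on that nut's axis at its underside, z = 28 mm.
- sill_bowl: small patterned bowl, 73x91x46 mm, standing on the fence foot between the two nuts; loose bystander, origin at its underside's centre
- cut_spoon: table spoon, about 201x43x14 mm, lying on the board beyond the fence; loose bystander, origin at its underside's centre
- egg_timer: white round kitchen timer, 66 mm across, 60 mm high, on the worktop to the right of the board; loose bystander, origin at its underside's centre
- shaker: small shaker, 44 mm across, 90 mm high, on the worktop to the right of the board; loose bystander, origin at its underside's centre
- tumbler: clear glass tumbler, 81 mm across, 93 mm high, on the strip of worktop in front of the sink, left of the board; loose bystander, origin at its underside's centre

How it is judged:
At the end, for the whole second after the job is handed in: The loose nut is screwed down to within 0.3 rad of its stop on the fence foot, the snug nut is still within 0.15 rad of its stop, and every bystander is within 30 mm of where it stood (value of joint nut_loose below 0.3 rad and value of joint nut_snug below 0.15 rad and not (distance of sill_bowl from where it was at the start of the episode above 0.03 m) and not (distance of cut_spoon from where it was at the start of the episode above 0.03 m) and not (distance of egg_timer from where it was at the start of the episode above 0.03 m) and not (distance of shaker from where it was at the start of the episode above 0.03 m) and not (distance of tumbler from where it was at the start of the episode above 0.03 m)); the robot touches nothing.
It fails at once if a wing of the loose nut is pinched (fingers press on pushing and trailing flanks at once, over 1 N each) (contact force between the fingers and push_loose above 1 N and contact force between the fingers and back_loose above 1 N).
It fails at once if the snug nut is unscrewed by more than 0.15 rad (value of joint nut_snug above 0.15 rad).
It fails at once if the bowl, spoon, timer, shaker or tumbler is lifted or shifted by more than 30 mm (distance of any of sill_bowl, cut_spoon, egg_timer, shaker, tumbler from where it was at the start of the episode above 0.03 m).
It also fails if it takes over 67 s, if anything falls off the work surface, if the arm or the gripper's body presses on something with over 40 N, if the wrist force passes 120 N, or if a joint passes its speed limit or range.

## Robot

A 6-joint arm with a two-finger parallel gripper is mounted at the origin on a cart in front of the work surface, level with it; the furniture and walls round the work are solid. World frame = base frame: x ahead of the robot, y to its left, z up, the work surface at z = 0. Lengths are in m, angles in rad, forces in N, time in s.
With the tool pointing down it reaches from about 0.35 to 0.975 m from the base axis. Payload 4.9 kg.
Tool frame: the origin (TCP) lies between the finger pads; the fingertips stand 14 mm ahead of it and the grasp point (between the pads) lies 5 mm behind it (manip.finger_overhang is the distance from the TCP to the fingertips, in m); z points along the fingers, y is the line along which they close (so a half turn about z gives the same grasp; the last joint's range is limited). The gripper opens to 85 mm and grips with 20 to 120 N. Pads are 22 mm wide; open, the fingers measure 114 mm over their backs; the gripper's body (76 mm by 85 mm) begins 54 mm behind the grasp point. The pads swing forward as they close: fully open they stand 13 mm farther back than shut.
Start: joints at [1.174, 0.053, 1.613, -0, 1.476, -0.119], TCP at [0.171, 0.601, 0.245] pointing down, gripper open.
Joint ranges: [-3.01, 3.01], [-1.01, 2.22], [0.06, 2.58], [-1.02, 4.17], [0.09, 2.62], [-3.14, 3.14]. Speed limits (rad/s): [2.57, 2.57, 3.14, 3.14, 3.14, 3.14].

## Interface

Orientations are given as a unit quaternion [w, x, y, z].
In Python, from plant import manip, grab_frame gives the robot as it stands.
- The arm moves only by the tool servo_tool, never from a script. Its argument "deltas" is a list that holds one entry, the list of rows, each a list of 5 numbers: the opening in per cent of the stroke, from 0 (shut) to 100 (fully open), then the shift along the world's x, y, z in m, then the turn about the world's z in degrees. A call has exactly 8 rows; each row shifts and turns the commanded pose from where the row before left it; what a row does not reach is not made up. A row lasts 1/10 s, in which the tool goes at most 50 mm and 8.59 degrees, less where a joint would pass 70% of its speed; a pose out of reach is approached as far as the arm can. A call is refused whole if a number of a shift passes 0.05 or a number of a turn 8.59, either way. A call with a gripper value outside its range is refused whole. The fingers move at their own pace and stop on an object; the grip force is fixed at half the most. Time passes only in rows, so rows that do not move let the fingers close, or fill a call up. It gives the time, the measured TCP pose, the force, the opening and the grip force at its end, in the units of the state.
- manip.state(): the state, without advancing time (a new reading comes with each control period).
- grab_frame(name): name is "side" or "top"; returns a dict with "pixels" (384x512x3 uint8, red, green, blue), "z_map" (384x512 float32, m along the optical axis (not along the pixel's ray), 0 where there is no reading), "fx", "fy", "cx", "cy" (pixels), "dist" ([k1, k2, p1, p2, k3] as OpenCV has them; the pictures are not rectified), "rvec" (rotation vector, rad) and "tvec" (3), from world to camera coordinates, as OpenCV has them. Camera axes: x right, y down, z forward; pixel columns grow to the right and rows downward; lengths in m; the calibration is good to about 2 mm. A picture is of the moment at which its call begins.
- manip.job_done(): hands the job in; it is judged then, once.
The state is a dict: "time": time; "joint_pos": joint angles; "joint_vel": joint speeds; "joint_efforts": joint torques, N m; "tool_pos": TCP position; "tool_rot": TCP orientation; "contact_force": force on the tool from outside, world axes, zero at the start; "ft_torque": the same for the moment, N m; "gripper_width": opening from 0.0 (shut) to 1.0 (fully open); "grasp_force": force on a finger pad.
Only numpy, scipy, OpenCV 4.12 (cv2) and the standard library are available. Lean on these libraries where they do the work, as an engineer would, in place of code of your own. Each camera call takes 0.05 s, during which the arm holds its last target. There are 200 camera calls.

## Working session

There is one attempt and no reset: what is moved stays moved. The work goes in short steps, Python scripts to look and compute and a tool call to move; the robot and the scene stay as the last step left them, time stands still between calls to the robot, and variables do not carry over. Pictures are saved under pics/ and viewed, at most 10 in all, crops included, and the job is handed in when it is done.

Besides the shell and the picture viewer there is one more tool, called as name([rows], argument=value, ...), one row to a line, values as JSON. servo_tool: Moves the arm, as the interface text tells. Its arguments: {"type":"object","properties":{"deltas":{"type":"array"}},"required":["deltas"]}

```bash
mkdir -p pics
cat > h.py <<'E'
import numpy as np, cv2
from plant import manip, grab_frame
def snap(name,fn):
    f=grab_frame(name); cv2.imwrite('pics/%s.png'%fn,f['pixels'][:,:,::-1]); np.savez('pics/%s.npz'%fn,**f); return f
def load(fn): return dict(np.load('pics/%s.npz'%fn))
def K(f): return np.array([[f['fx'],0,f['cx']],[0,f['fy'],f['cy']],[0,0,1]],float)
def cloud(f):
    h,w=f['z_map'].shape; u,v=np.meshgrid(np.arange(w),np.arange(h))
    p=cv2.undistortPoints(np.stack([u,v],-1).reshape(-1,1,2).astype(float),K(f),f['dist']).reshape(h,w,2)
    z=f['z_map'][...,None]; c=np.concatenate([p*z,z],-1); R=cv2.Rodrigues(f['rvec'])[0]
    return (c-f['tvec'].ravel())@R
def atz(f,u,v,z):
    p=cv2.undistortPoints(np.array([[[u,v]]],float),K(f),f['dist']).ravel(); R=cv2.Rodrigues(f['rvec'])[0]
    d=R.T@np.array([p[0],p[1],1]); o=-R.T@f['tvec'].ravel(); return o+d*(z-o[2])/d[2]
E
python3 - <<'E'
from h import *
for n in('side','top'): 
    f=snap(n,n+'0'); R=cv2.Rodrigues(f['rvec'])[0]; print(n,-R.T@f['tvec'].ravel(),R[2])
print(manip.state())
E
```

```text
side [ 0.19359923 -0.88740291  1.12503025] [ 0.22469039  0.58965876 -0.77576851]
top [ 0.27758159 -0.07601407  1.40727488] [ 0.16124732  0.02266759 -0.98665368]
{'time': 0.1, 'joint_pos': array([ 1.17400617e+00,  5.33245814e-02,  1.61416770e+00,  2.93213875e-05,
        1.47599652e+00, -1.19006443e-01]), 'joint_vel': array([ 0.00013724, -0.0014272 , -0.00409127,  0.00103761,  0.00032602,
       -0.00010752]), 'joint_efforts': array([-1.88955996e-04, -3.94905603e+01, -3.71363497e+01, -1.10924939e-04,
        3.93683498e-03,  1.51308274e-05]), 'tool_pos': array([0.17117635, 0.60054038, 0.24415844]), 'tool_rot': array([-2.55915675e-04,  1.38447055e-01,  9.90369383e-01, -9.12995525e-04]), 'contact_force': array([-0.46296342,  0.69977438, -0.39710733]), 'ft_torque': array([-0.02054114, -0.01919609, -0.01796062]), 'grasp_force': 0.0, 'gripper_width': 0.9992235828785054}
```

View pics/top0.png

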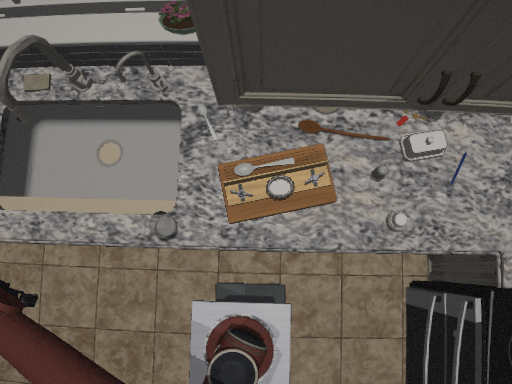

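View pics/side0.png

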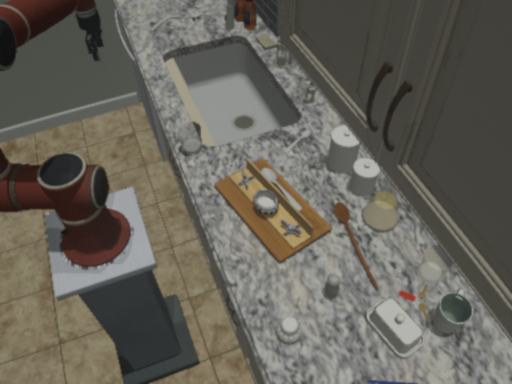

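The top view shows the guide with corners at about (219,168), (325,145), (336,203) and (231,221). The nuts are at about (241,194) and (314,179), and the bowl is at (280,187). Next I'll enlarge both nuts and measure.

Run:
```python
from h import *
f=load('top0'); c=cloud(f); s=load('side0'); cs=cloud(s)
for u,v in((219,168),(325,145),(336,203),(231,221)): print(u,v,atz(f,u,v,.02).round(4))
for u,v in((241,194),(314,179)):
    print(c[v-1:v+2,u-1:u+2].reshape(-1,3).mean(0).round(3), 'max z',c[v-8:v+9,u-10:u+11,2].max().round(4))
for u,v in((246,182),(291,228)):
    q=cs[v-8:v+8,u-10:u+10].reshape(-1,3); print('side',q[np.argsort(-q[:,2])[:6]].round(3))
a=cv2.resize(f['pixels'][135:230,210:345],None,fx=5.9,fy=5.9,interpolation=cv2.INTER_CUBIC)[:,:,::-1]
cv2.imwrite('pics/c1.png',a[:600,:800])
b=cv2.resize(s['pixels'][155:265,205:345],None,fx=5.4,fy=5.4,interpolation=cv2.INTER_CUBIC)[:,:,::-1]
cv2.imwrite('pics/c2.png',b)
```

```text
219 168 [0.5798 0.0843 0.02  ]
325 145 [ 0.6656 -0.264   0.02  ]
336 203 [ 0.4725 -0.2995  0.02  ]
231 221 [0.4062 0.0385 0.02  ]
[0.49  0.007 0.048] max z 1.4073
[ 0.544 -0.224  0.051] max z 1.4073
side [[ 0.194 -0.887  1.125]
 [ 0.491 -0.026  0.06 ]
 [ 0.496  0.002  0.056]
 [ 0.49  -0.03   0.054]
 [ 0.495  0.     0.054]
 [ 0.492  0.002  0.054]]
side [[ 0.563 -0.256  0.067]
 [ 0.559 -0.25   0.066]
 [ 0.558 -0.252  0.064]
 [ 0.538 -0.212  0.063]
 [ 0.532 -0.204  0.062]
 [ 0.541 -0.207  0.061]]
```

View pics/c1.png

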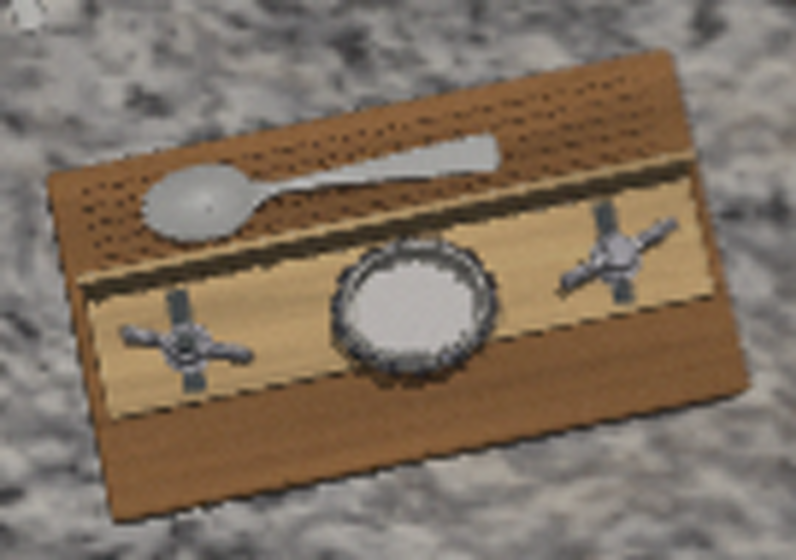

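View pics/c2.png

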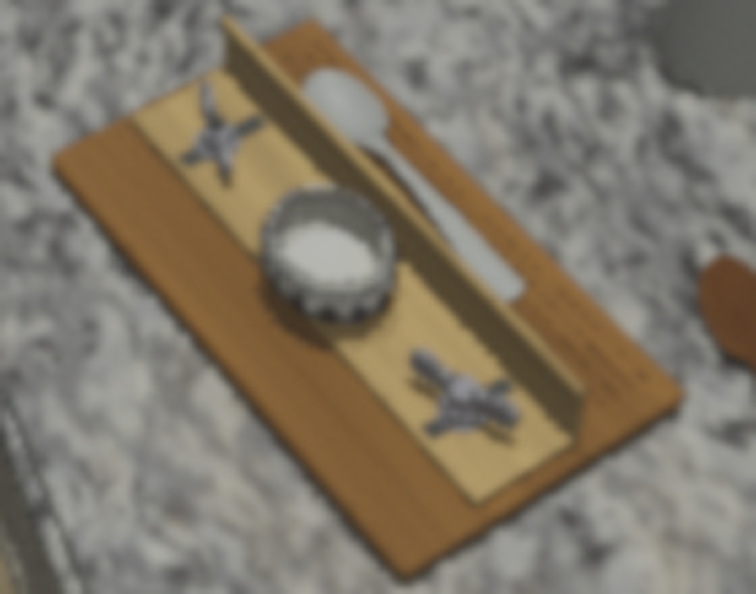

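The right-hand nut (guide y = -120) is the loose one. Its wing tops read about 64 mm against about 54 mm on the left, and its wings lie through crop-1 pixels (562,290) and (678,225). I'll work out the axes and the wing angle next.

Run:
```python
from h import *
f=load('top0'); s=load('side0')
P=lambda u,v,z: atz(f,210+(u+.5)/5.9-.5,135+(v+.5)/5.9-.5,z)[:2]
Q=lambda u,v,z: atz(s,205+(u+.5)/5.4-.5,155+(v+.5)/5.4-.5,z)[:2]
L=P(187,348,.052); a,b=P(562,290,.060),P(678,225,.060); R=P(618,258,.058)
print('top L',L,'R',R,'tips',a,b,(a+b)/2,'len',np.linalg.norm(a-b),'ang',np.degrees(np.arctan2(*(b-a)[::-1])))
d=L-R; print('dist',np.linalg.norm(d),'yaw',np.degrees(np.arctan2(-d[0],d[1])))
a,b=Q(418,360,.062),Q(515,412,.062); print('side tips',a,b,(a+b)/2,np.linalg.norm(a-b),np.degrees(np.arctan2(*(b-a)[::-1])))
c=[P(52,175,.02),P(668,50,.02),P(750,388,.02),P(115,522,.02)]; print(np.round(c,4),np.mean(c,0))
e1,e2=c[0]-c[1],c[3]-c[2]; print([np.degrees(np.arctan2(-e[0],e[1])) for e in(e1,e2)])
```

```text
top L [0.49134108 0.00628073] R [ 0.54472241 -0.22457986] tips [ 0.52614729 -0.19434962] [ 0.56320627 -0.25671355] [ 0.54467678 -0.22553159] len 0.0725439732942173 ang -59.2796343061128
dist 0.23695185210190828 yaw 13.019546574247956
side tips [ 0.53031408 -0.2086207 ] [ 0.56411377 -0.2596764 ] [ 0.54721392 -0.23414855] 0.0612299193203611 -56.49480378836815
[[ 0.5924  0.0868]
 [ 0.6721 -0.2567]
 [ 0.4812 -0.3018]
 [ 0.3994  0.0445]] [ 0.53626812 -0.10677954]
[np.float64(13.052847360655898), np.float64(13.288117306069804)]
```

servo_tool([
  [[0, 0.03, -0.035, 0, 0], [0, 0.03, -0.04, 0, 0], [0, 0.03, -0.04, 0, 0], [0, 0.03, -0.04, 0, 0], [0, 0.025, -0.04, 0, 0], [0, 0.025, -0.04, 0, 0], [0, 0.02, -0.045, 0, 0], [0, 0.02, -0.045, 0, 0]],
])

```text
time: 0.9
tool_pos: [0.3816, 0.2742, 0.2448]
tool_rot: [-0.0, 0.138, 0.99, -0.0]
contact_force: [1.0, -0.5, -0.3]
gripper_width: -0.0
grasp_force: 0.0
```

Run:
```python
from h import *
for n in('top0','side0'):
    p=cloud(load(n)).reshape(-1,3); ok=p[:,2]<.2; p=p[ok]
    for nm,x0,y0,lo in(('L',.491,.006,.040),('R',.546,-.226,.045)):
        q=p[(np.hypot(p[:,0]-x0,p[:,1]-y0)<.042)&(p[:,2]>lo)]
        # drop wall: guide x offset >30mm
        g=(q[:,0]-x0)*.9736+(q[:,1]-y0)*.2284; q=q[g<.031]
        m=q[:,:2].mean(0); w=np.linalg.svd(q[:,:2]-m)[2][0]; t=(q[:,:2]-m)@w
        print(n,nm,len(q),'mean',m.round(4),'mid',(m+w*(t.max()+t.min())/2).round(4),'ang',np.degrees(np.arctan2(w[1],w[0])).round(1),'len',np.ptp(t).round(3),'z',np.percentile(q[:,2],[50,95]).round(4))
    b=p[(abs(p[:,2]-.02)<.004)&(np.hypot(p[:,0]-.53,p[:,1]+.107)<.25)]
    print('board rect',cv2.minAreaRect((b[:,:2]*1000).astype(np.float32)))
```

```text
top0 L 64 mean [0.4944 0.0073] mid [0.4943 0.0064] ang -99.0 len 0.069 z [0.0476 0.0542]
top0 R 66 mean [ 0.5487 -0.2254] mid [ 0.5487 -0.2255] ang 119.4 len 0.068 z [0.0553 0.0628]
board rect ((582.6118774414062, -102.69035339355469), (292.0635681152344, 373.31475830078125), 13.094271659851074)
side0 L 51 mean [0.4943 0.0013] mid [0.4948 0.0044] ang -98.7 len 0.072 z [0.0471 0.0545]
side0 R 103 mean [ 0.5489 -0.2309] mid [ 0.5481 -0.2294] ang -60.7 len 0.071 z [0.0539 0.0617]
board rect ((573.4552001953125, -102.97590637207031), (275.9516906738281, 365.9753723144531), 13.070297241210938)
```

servo_tool([
  [[0, 0.0, -0.05, 0, 0], [0, 0.0, -0.05, 0, 0], [0, 0.0, -0.05, 0, 0], [0, 0.0, -0.05, 0, 0], [0, 0.0, -0.05, 0, 0], [0, 0.0, -0.05, 0, 0], [0, 0.0, -0.05, 0, 0], [0, 0.0, 0, 0, 0]],
])

```text
time: 1.7
tool_pos: [0.3805, -0.0792, 0.245]
tool_rot: [-0.0, 0.144, 0.99, -0.001]
contact_force: [0.4, 0.1, -0.6]
gripper_width: -0.002
grasp_force: 0.0
```

servo_tool([
  [[0, 0.02, -0.02, -0.015, 8.5], [0, 0.02, -0.02, -0.015, 8.5], [0, 0.02, -0.02, -0.015, 8.5], [0, 0.02, -0.02, -0.015, 8.5], [0, 0.02, -0.02, -0.015, 8.5], [0, 0.02, -0.02, -0.015, 8.5], [0, 0.0225, -0.0175, -0.015, 8.5], [0, 0, 0, -0.015, 8.5]],
])

```text
time: 2.5
tool_pos: [0.526, -0.2122, 0.1244]
tool_rot: [0.0, -0.442, 0.897, -0.0]
contact_force: [0.1, -0.7, 0.0]
gripper_width: -0.001
grasp_force: 0.0
```

servo_tool([
  [[0, -0.003, -0.004, 0, 0], [0, 0, 0, 0, 0], [0, 0, 0, -0.015, 0], [0, 0, 0, -0.015, 0], [0, 0, 0, -0.015, 0], [0, 0, 0, -0.0125, 0], [0, 0, 0, -0.0125, 0], [0, 0, 0, 0, 0]],
])

```text
time: 3.3
tool_pos: [0.5192, -0.2146, 0.0525]
tool_rot: [-0.001, -0.439, 0.899, 0.002]
contact_force: [0.3, -0.2, 0.8]
gripper_width: 0.003
grasp_force: 0.0
```

Run:
```python
from h import *
f=snap('side','side1'); t=snap('top','top1')
a=cv2.resize(f['pixels'][165:265,225:345],None,fx=4.5,fy=4.5,interpolation=cv2.INTER_CUBIC)[:,:,::-1]
b=cv2.resize(t['pixels'][145:230,280:340],(318,450),interpolation=cv2.INTER_CUBIC)[:,:,::-1]
b=b[:450,:260]; cv2.imwrite('pics/c3.png',np.hstack([a,b]))
s=manip.state(); print(s['tool_pos'],s['contact_force'])
```

```text
[ 0.5207576  -0.21541238  0.05487822] [-0.27488243 -0.86226386  0.12919441]
```

View pics/c3.png

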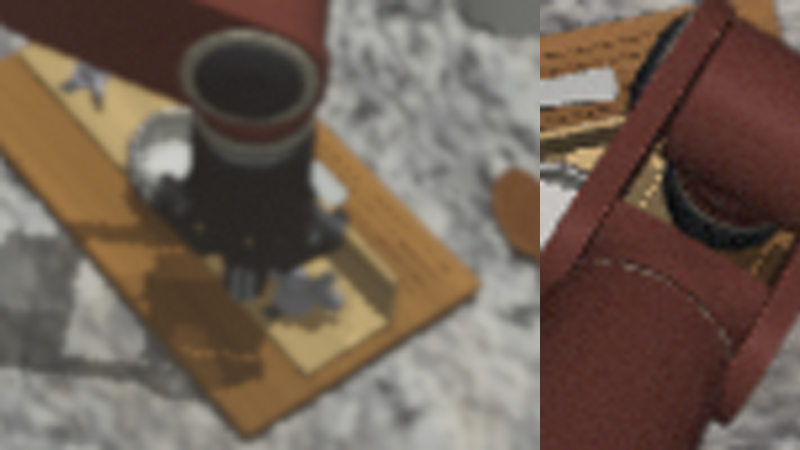

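The fingertips are down on the near side of the loose nut, at crop pixel (245,280), just in front of its wing at (300,290), and nothing is touching. Starting the first stroke.

servo_tool([
  [[0, 0.0035, 0.004, 0, -8.4], [0, 0.0032, 0.0042, 0, -8.4], [0, 0.0038, 0.0035, 0, -8.4], [0, 0.0048, 0.0029, 0, -8.4], [0, 0.0047, 0.0018, 0, -8.4], [0, 0.0052, 0.001, 0, -8.4], [0, 0.0053, 0, 0, -8.4], [0, 0.005, -0.0009, 0, -8.4]],
])

```text
time: 4.2
tool_pos: [0.5565, -0.199, 0.0559]
tool_rot: [-0.0, 0.135, 0.991, -0.0]
contact_force: [-1.8, 0.3, -0.1]
gripper_width: -0.002
grasp_force: 0.8
```

Run:
```python
from h import *
s=manip.state(); print(s['tool_pos'],s['contact_force'])
t=snap('top','top2');f=snap('side','side2')
a=cv2.resize(f['pixels'][165:265,225:345],None,fx=4.5,fy=4.5,interpolation=cv2.INTER_CUBIC)[:,:,::-1]
b=cv2.resize(t['pixels'][145:230,280:340],(318,450),interpolation=cv2.INTER_CUBIC)[:,:,::-1]
cv2.imwrite('pics/c4.png',np.hstack([a,b[:,:260]]))
```

```text
[ 0.556539   -0.19900414  0.05587815] [-1.83434785  0.3397719  -0.1464334 ]
```

View pics/c4.png

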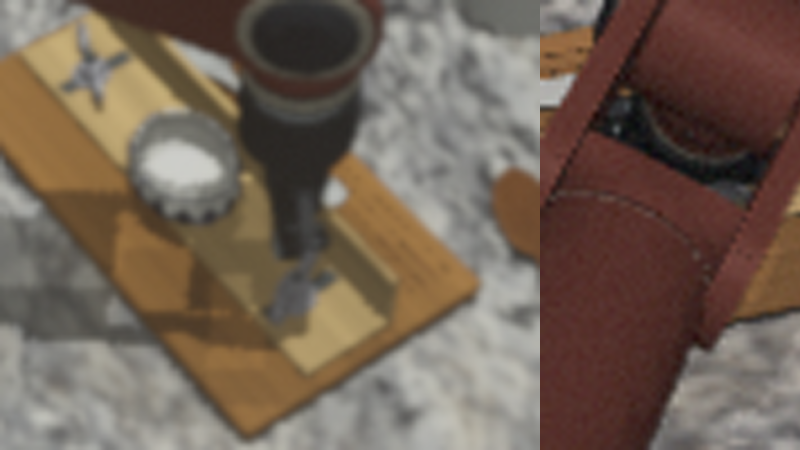

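The picture shows the wing driven round to about 45° with the fingertips at crop pixel (290,235), and the bowl unmoved. Next I lift and hop behind the opposite wing.

servo_tool([
  [[0, -0.004, 0, 0.018, 0], [0, 0, 0, 0.02, 0], [0, -0.003, -0.0285, 0, 0], [0, -0.003, -0.0285, 0, 0], [0, 0, 0, 0, 0], [0, 0, 0, -0.019, 0], [0, 0, 0, -0.02, 0], [0, 0, 0, 0, 0]],
])

```text
time: 5.1
tool_pos: [0.5445, -0.2544, 0.0515]
tool_rot: [-0.002, 0.13, 0.991, 0.001]
contact_force: [-0.2, 1.0, -2.1]
gripper_width: -0.002
grasp_force: 0.0
```

Run:
```python
import numpy as np
a=np.radians(np.linspace(265,75,25)); p=29*np.c_[np.cos(a),np.sin(a)]
print(np.diff(p,axis=0).round(1).tolist())
```

```text
[[-4.0, 0.6], [-3.8, 1.2], [-3.6, 1.7], [-3.4, 2.2], [-3.0, 2.6], [-2.7, 3.0], [-2.2, 3.3], [-1.7, 3.6], [-1.2, 3.8], [-0.7, 3.9], [-0.1, 4.0], [0.4, 4.0], [1.0, 3.9], [1.5, 3.7], [2.0, 3.5], [2.4, 3.2], [2.9, 2.8], [3.2, 2.4], [3.5, 1.9], [3.7, 1.4], [3.9, 0.9], [4.0, 0.3], [4.0, -0.2], [3.9, -0.8]]
```

servo_tool([
  [[0, -0.004, 0.0006, 0, -7.5], [0, -0.0038, 0.0012, 0, -7.5], [0, -0.0036, 0.0017, 0, -7.5], [0, -0.0034, 0.0022, 0, -7.5], [0, -0.003, 0.0026, 0, -7.5], [0, -0.0027, 0.003, 0, -7.5], [0, -0.0022, 0.0033, 0, -7.5], [0, -0.0017, 0.0036, 0, -7.5]],
])

```text
time: 5.9
tool_pos: [0.5225, -0.238, 0.0557]
tool_rot: [0.001, 0.611, 0.792, -0.0]
contact_force: [0.6, -2.3, -0.5]
gripper_width: 0.003
grasp_force: 0.7
```

servo_tool([
  [[0, -0.0012, 0.0038, 0, -7.5], [0, -0.0007, 0.0039, 0, -7.5], [0, -0.0001, 0.004, 0, -7.5], [0, 0.0004, 0.004, 0, -7.5], [0, 0.001, 0.0039, 0, -7.5], [0, 0.0015, 0.0037, 0, -7.5], [0, 0.002, 0.0035, 0, -7.5], [0, 0.0024, 0.0032, 0, -7.5]],
])

```text
time: 6.7
tool_pos: [0.5273, -0.2074, 0.0552]
tool_rot: [0.0, 0.925, 0.38, -0.0]
contact_force: [-1.3, -0.2, -1.9]
gripper_width: -0.002
grasp_force: 0.7
```

servo_tool([
  [[0, 0.0029, 0.0028, 0, -7.5], [0, 0.0032, 0.0024, 0, -7.5], [0, 0.0035, 0.0019, 0, -7.5], [0, 0.0037, 0.0014, 0, -7.5], [0, 0.0039, 0.0009, 0, -7.5], [0, 0.004, 0.0003, 0, -7.5], [0, 0.004, -0.0002, 0, -7.5], [0, 0.0039, -0.0008, 0, -7.5]],
])

```text
time: 7.5
tool_pos: [0.5565, -0.1982, 0.055]
tool_rot: [-0.0, 0.991, -0.133, -0.0]
contact_force: [-0.7, 0.9, -1.2]
gripper_width: -0.001
grasp_force: 0.7
```

servo_tool([
  [[0, -0.004, 0, 0.018, 0], [0, 0, 0, 0.02, 0], [0, -0.003, -0.0285, 0, 8.5], [0, -0.003, -0.0285, 0, 8.5], [0, 0, 0, 0, 8.5], [0, 0, 0, 0, 8.5], [0, 0, 0, 0, 8.5], [0, 0, 0, 0, 8.5]],
])

```text
time: 8.3
tool_pos: [0.547, -0.256, 0.0938]
tool_rot: [0.001, 0.95, 0.312, 0.001]
contact_force: [-0.3, -0.4, 0.6]
gripper_width: 0.0
grasp_force: 0.0
```

servo_tool([
  [[0, 0, 0, 0, 8.5], [0, 0, 0, 0, 8.5], [0, 0, 0, 0, 8.5], [0, 0, 0, 0, 8.5], [0, 0, 0, 0, 8.5], [0, 0, 0, 0, 8.5], [0, 0, 0, 0, 8.5], [0, 0, 0, 0, 8.5]],
])

```text
time: 9.1
tool_pos: [0.547, -0.2559, 0.0938]
tool_rot: [0.001, 0.613, 0.79, 0.0]
contact_force: [-0.8, -0.2, 0.0]
gripper_width: -0.002
grasp_force: 0.0
```

servo_tool([
  [[0, 0, 0, 0, 8.5], [0, 0, 0, 0, 8.5], [0, 0, 0, 0, 8.5], [0, 0, 0, 0, 8.5], [0, 0, 0, 0, 8.5], [0, 0, 0, 0, 8.5], [0, 0, 0, 0, 8.5], [0, 0, 0, 0, 2]],
])

```text
time: 9.9
tool_pos: [0.547, -0.2559, 0.0938]
tool_rot: [0.001, 0.125, 0.992, -0.0]
contact_force: [-1.0, 0.0, 0.2]
gripper_width: 0.002
grasp_force: 0.0
```

servo_tool([
  [[0, 0, 0, -0.02, 0], [0, 0, 0, -0.02, 0], [0, 0, 0, 0, 0], [0, -0.004, 0.0006, 0, -7.5], [0, -0.0038, 0.0012, 0, -7.5], [0, -0.0036, 0.0017, 0, -7.5], [0, -0.0034, 0.0022, 0, -7.5], [0, -0.003, 0.0026, 0, -7.5]],
])

```text
time: 10.7
tool_pos: [0.5295, -0.2484, 0.0544]
tool_rot: [0.002, 0.441, 0.897, -0.0]
contact_force: [-0.4, -1.8, -1.6]
gripper_width: -0.003
grasp_force: 0.7
```

servo_tool([
  [[0, -0.0027, 0.003, 0, -7.5], [0, -0.0022, 0.0033, 0, -7.5], [0, -0.0017, 0.0036, 0, -7.5], [0, -0.0012, 0.0038, 0, -7.5], [0, -0.0007, 0.0039, 0, -7.5], [0, -0.0001, 0.004, 0, -7.5], [0, 0.0004, 0.004, 0, -7.5], [0, 0.001, 0.0039, 0, -7.5]],
])

```text
time: 11.5
tool_pos: [0.5216, -0.2184, 0.0539]
tool_rot: [0.001, 0.831, 0.557, -0.0]
contact_force: [-1.1, -0.9, -1.5]
gripper_width: -0.001
grasp_force: 0.7
```

Run:
```python
from h import *
f=snap('side','side3'); print(manip.state()['contact_force'])
p=cloud(f).reshape(-1,3)
q=p[(np.hypot(p[:,0]-.549,p[:,1]+.227)<.037)&(p[:,2]<.075)&(p[:,2]>.04)]
print(len(q),np.percentile(q[:,2],[50,90,95,99]))
a=cv2.resize(f['pixels'][165:265,225:345],None,fx=5,fy=5,interpolation=cv2.INTER_CUBIC)[:,:,::-1]
cv2.imwrite('pics/c5.png',a)
```

```text
[-0.10072197  0.5233887  -1.02661424]
119 [0.05019824 0.06564974 0.07166351 0.0730233 ]
```

View pics/c5.png

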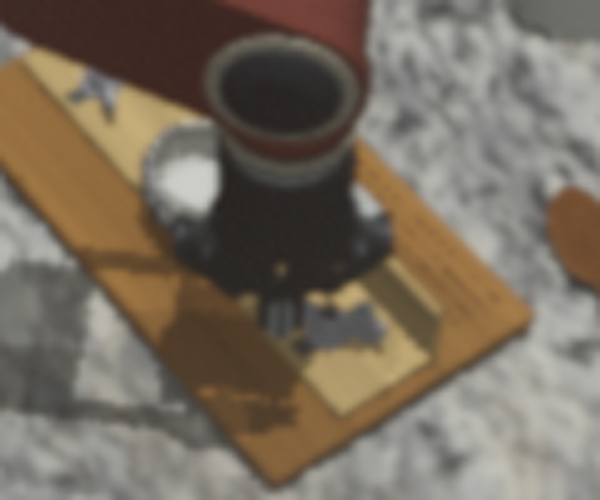

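The fingertips at crop pixel (280,320) are pushing the wing at (340,325), which now sits visibly lower. I'm slowing down from here.

servo_tool([
  [[0, 0.0007, 0.0019, 0, -3.75], [0, 0.0008, 0.0018, 0, -3.75], [0, 0.001, 0.0018, 0, -3.75], [0, 0.001, 0.0017, 0, -3.75], [0, 0.0012, 0.0016, 0, -3.75], [0, 0.0012, 0.0016, 0, -3.75], [0, 0.0014, 0.0014, 0, -3.75], [0, 0.0015, 0.0014, 0, -3.75]],
])

```text
time: 12.35
tool_pos: [0.5302, -0.2049, 0.0534]
tool_rot: [-0.0, 0.946, 0.325, -0.0]
contact_force: [-2.0, 0.6, -1.0]
gripper_width: 0.002
grasp_force: 0.7
```

servo_tool([
  [[0, 0.0016, 0.0012, 0, -3.75], [0, 0.0016, 0.0012, 0, -3.75], [0, 0.0017, 0.001, 0, -3.75], [0, 0.0018, 0.0009, 0, -3.75], [0, 0.0018, 0.0007, 0, -3.75], [0, 0.0019, 0.0007, 0, -3.75], [0, 0.0019, 0.0005, 0, -3.75], [0, 0.002, 0.0004, 0, -3.75]],
])

```text
time: 13.15
tool_pos: [0.5446, -0.1982, 0.0533]
tool_rot: [-0.0, 0.998, 0.069, -0.0]
contact_force: [-0.7, 0.2, -1.3]
gripper_width: -0.001
grasp_force: 0.7
```

servo_tool([
  [[0, 0.002, 0.0002, 0, -3.75], [0, 0.002, 0.0001, 0, -3.75], [0, 0.002, -0.0001, 0, -3.75], [0, 0.002, -0.0001, 0, -3.75], [0, 0.002, -0.0003, 0, -3.75], [0, 0.0019, -0.0005, 0, -3.75], [0, 0, 0, 0, 0], [0, 0, 0, 0, 0]],
])

```text
time: 13.95
tool_pos: [0.5568, -0.1991, 0.0532]
tool_rot: [-0.0, 0.992, -0.126, 0.001]
contact_force: [-1.2, 1.4, 0.1]
gripper_width: 0.004
grasp_force: 0.7
```

servo_tool([
  [[0, -0.004, 0, 0.018, 0], [0, 0, 0, 0.02, 0], [0, -0.003, -0.0285, 0, 8.5], [0, -0.003, -0.0285, 0, 8.5], [0, 0, 0, 0, 8.5], [0, 0, 0, 0, 8.5], [0, 0, 0, 0, 8.5], [0, 0, 0, 0, 8.5]],
])

```text
time: 14.75
tool_pos: [0.5468, -0.2567, 0.0913]
tool_rot: [0.001, 0.949, 0.316, 0.001]
contact_force: [0.3, 0.1, 1.0]
gripper_width: 0.002
grasp_force: 0.0
```

servo_tool([
  [[0, 0, 0, 0, 8.5], [0, 0, 0, 0, 8.5], [0, 0, 0, 0, 8.5], [0, 0, 0, 0, 8.5], [0, 0, 0, 0, 8.5], [0, 0, 0, 0, 8.5], [0, 0, 0, 0, 8.5], [0, 0, 0, 0, 8.5]],
])

```text
time: 15.55
tool_pos: [0.5468, -0.2566, 0.0913]
tool_rot: [0.001, 0.61, 0.793, 0.0]
contact_force: [-0.3, 0.1, -0.4]
gripper_width: -0.002
grasp_force: 0.0
```

servo_tool([
  [[0, 0, 0, 0, 8.5], [0, 0, 0, 0, 8.5], [0, 0, 0, 0, 8.5], [0, 0, 0, 0, 8.5], [0, 0, 0, 0, 8.5], [0, 0, 0, -0.02, 8.5], [0, 0, 0, -0.02, 8.5], [0, 0, 0, 0, 2]],
])

```text
time: 16.35
tool_pos: [0.5448, -0.2553, 0.0478]
tool_rot: [-0.002, 0.12, 0.993, 0.001]
contact_force: [-0.3, 0.9, -0.2]
gripper_width: 0.001
grasp_force: 0.0
```

servo_tool([
  [[0, -0.002, 0.0002, 0, -3.75], [0, -0.002, 0.0004, 0, -3.75], [0, -0.0019, 0.0005, 0, -3.75], [0, -0.0019, 0.0007, 0, -3.75], [0, -0.0019, 0.0008, 0, -3.75], [0, -0.0018, 0.0009, 0, -3.75], [0, -0.0017, 0.0011, 0, -3.75], [0, -0.0017, 0.0011, 0, -3.75]],
])

```text
time: 17.15
tool_pos: [0.5321, -0.2513, 0.0513]
tool_rot: [0.001, 0.376, 0.927, -0.001]
contact_force: [1.3, -1.1, -1.4]
gripper_width: -0.0
grasp_force: 0.6
```

servo_tool([
  [[0, -0.0015, 0.0013, 0, -3.75], [0, -0.0015, 0.0013, 0, -3.75], [0, -0.0014, 0.0015, 0, -3.75], [0, -0.0013, 0.0015, 0, -3.75], [0, -0.0011, 0.0017, 0, -3.75], [0, -0.0011, 0.0017, 0, -3.75], [0, -0.0009, 0.0018, 0, -3.75], [0, -0.0008, 0.0018, 0, -3.75]],
])

```text
time: 17.95
tool_pos: [0.5221, -0.2386, 0.0511]
tool_rot: [0.001, 0.603, 0.798, -0.0]
contact_force: [-0.4, -1.3, -0.6]
gripper_width: -0.003
grasp_force: 0.7
```

servo_tool([
  [[0, -0.0006, 0.0019, 0, -3.75], [0, -0.0006, 0.0019, 0, -3.75], [0, -0.0004, 0.002, 0, -3.75], [0, -0.0003, 0.002, 0, -3.75], [0, -0.0001, 0.002, 0, -3.75], [0, 0, 0.002, 0, -3.75], [0, 0.0002, 0.002, 0, -3.75], [0, 0.0002, 0.002, 0, -3.75]],
])

```text
time: 18.75
tool_pos: [0.5202, -0.2225, 0.0508]
tool_rot: [0.0, 0.789, 0.615, -0.0]
contact_force: [-1.5, -0.2, -1.4]
gripper_width: 0.001
grasp_force: 0.7
```

servo_tool([
  [[0, 0.0005, 0.002, 0, -3.75], [0, 0.0005, 0.0019, 0, -3.75], [0, 0.0007, 0.0019, 0, -3.75], [0, 0.0008, 0.0018, 0, -3.75], [0, 0.001, 0.0018, 0, -3.75], [0, 0.001, 0.0017, 0, -3.75], [0, 0.0012, 0.0016, 0, -3.75], [0, 0.0012, 0.0016, 0, -3.75]],
])

```text
time: 19.55
tool_pos: [0.5269, -0.2078, 0.0506]
tool_rot: [-0.0, 0.921, 0.39, -0.0]
contact_force: [-2.0, -0.5, -0.5]
gripper_width: -0.002
grasp_force: 0.7
```

servo_tool([
  [[0, 0.0014, 0.0014, 0, -3.75], [0, 0.0015, 0.0014, 0, -3.75], [0, 0.0016, 0.0012, 0, -3.75], [0, 0.0016, 0.0012, 0, -3.75], [0, 0.0017, 0.001, 0, -3.75], [0, 0.0018, 0.0009, 0, -3.75], [0, 0.0018, 0.0007, 0, -3.75], [0, 0.0019, 0.0007, 0, -3.75]],
])

```text
time: 20.35
tool_pos: [0.5311, -0.1997, 0.0492]
tool_rot: [-0.002, 0.99, 0.139, -0.013]
contact_force: [-37.5, -2.9, 20.2]
gripper_width: 0.004
grasp_force: 18.8
```

The resistance jumped to 37 N, so the nut is on its stop. Backing off and lifting to check.

servo_tool([
  [[0, -0.006, -0.001, 0, 0], [0, -0.006, 0, 0, 0], [0, -0.006, 0, 0, 0], [0, 0, 0, 0.02, 0], [0, 0, 0, 0.02, 0], [0, -0.02, 0, 0.03, 0], [0, -0.03, 0.03, 0.03, 0], [0, -0.03, 0.04, 0.02, 0]],
])

```text
time: 21.15
tool_pos: [0.4464, -0.1349, 0.171]
tool_rot: [0.001, 0.99, 0.138, 0.002]
contact_force: [0.8, 0.6, 1.1]
gripper_width: 0.0
grasp_force: 0.0
```

servo_tool([
  [[0, -0.01, 0.05, 0, 0], [0, -0.01, 0.05, 0, 0], [0, 0, 0.05, 0, 0], [0, 0, 0.05, 0, 0], [0, 0, 0.05, 0, 0], [0, 0, 0.05, 0, 0], [0, 0, 0, 0, 0], [0, 0, 0, 0, 0]],
])

```text
time: 21.95
tool_pos: [0.4261, 0.165, 0.1682]
tool_rot: [0.0, 0.99, 0.14, 0.001]
contact_force: [-0.9, -1.2, 0.1]
gripper_width: -0.0
grasp_force: 0.0
```

Run:
```python
from h import *
print(manip.state()['contact_force'])
for n in('top','side'):
    f=snap(n,n+'9'); p=cloud(f).reshape(-1,3); p=p[p[:,2]<.2]
    for nm,x0,y0 in(('L',.493,.006),('R',.548,-.226)):
        q=p[(np.hypot(p[:,0]-x0,p[:,1]-y0)<.042)&(p[:,2]>.042)]; g=(q[:,0]-x0)*.9736+(q[:,1]-y0)*.2284; q=q[g<.031]
        m=q[:,:2].mean(0); w=np.linalg.svd(q[:,:2]-m)[2][0]
        print(n,nm,len(q),m.round(4),np.degrees(np.arctan2(w[1],w[0])).round(1),np.percentile(q[:,2],[50,95]).round(4))
    if n=='top': A=f['pixels'][120:240,205:425]
    else: B=f['pixels'][120:360,160:400]
cv2.imwrite('pics/c9.png',np.hstack([cv2.resize(A,(440,240)),cv2.resize(B,(340,240))])[:,:,::-1])
```

```text
[-0.92347284 -1.1852239   0.05953221]
top L 59 [0.4945 0.0074] -99.0 [0.0479 0.0533]
top R 49 [ 0.5495 -0.2268] -75.8 [0.0488 0.0558]
side L 43 [0.4944 0.0026] -98.4 [0.0486 0.0543]
side R 72 [ 0.5486 -0.2312] -74.4 [0.0476 0.054 ]
```

View pics/c9.png

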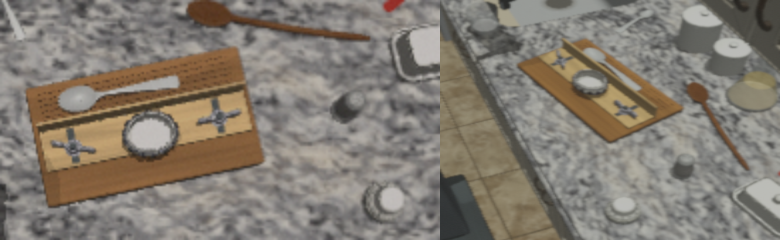

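The last picture shows both nuts at the same height, the right one at left-panel pixel (218,118) and the left at (73,147). The bowl, spoon, shaker and timer have not moved. Handing in.

```bash
python3 -c "
from plant import manip
print(manip.job_done())"
```

```text
the job is handed in; nothing more can be done
None
```

The right-hand wing nut was the loose one. I screwed it down about 9.7 rad with four fingertip strokes until it stopped hard (37 N) level with the snug nut. The snug nut, bowl, spoon, shaker and timer show no movement in the last pictures (the tumbler I did not check closely), and I handed the job in at about 22 s; no verdict was returned.

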